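# Clip a carving tile into the holding board

## Task

On the holding board, press the long thumb plate of the spring clip down with one fingertip and keep it down while the other fingertip pushes the wooden tile along its channel, beneath the raised jaw, until the tile is fully home against the end stop. Only then let the plate up, so that the jaw closes on the tile and holds it, and move clear. Push the tile flat along the board without lifting it, and leave the tools and other pieces around it undisturbed.

Things in the scene. Friction and masses are not known exactly. Their poses are not given: they have to be found in the camera images.
- board: Dark wooden holding board fixed to the bench, x from -105 to +95 mm, y from -75 to +57 mm. Origin on the bench under it (all mm below are in its frame). +x is the way the tile is pushed. Its channel (y -1.5 to +45.5, floor at height 16) runs between two rails (tops at 22; inner rail y -9.5 to -1.5, outer 45.5 to 57) and is open at the -x end. Under the thumb plate the board is only 8 high.
- stop (a point): Middle of the end stop's face at the channel's floor: board x = +75, y = +22, z = 16 mm. The stop is 34 mm high above the bench. Here the tile's +x end must come to rest.
- hinge (a point): Point on the axis of the clip's hinge rod: board x = -10, y = -14, z = 34 mm. The rod lies along x from -105 to +83 mm; with its coil spring it is 40 mm high. It stands between thumb plate and channel: a hand with level fingertips 55 to 85 mm apart (centre to centre) straddles it, one tip on the plate, the other behind the tile.
- tile: Loose light-wood carving tile, 70 (x) by 44 (y) by 12 mm thick, about 40 g, lying flat in the channel, a rosette begun on its -x half. Origin at the centre of its underside, axes as the board's. It starts 37 to 60 mm short of home, its +x end just before the jaw. Fully home its origin is at board x = +40, y = +22, z = 16 mm and its -x end at x = +5 mm.
- clip (a joint): Angle (rad) of the steel spring clip, a rocker hinged along board x: 0 = closed, the jaw's edge 1.5 mm above the channel floor, barring the tile; it grows as the thumb plate is pressed, to 0.43 = fully open. The jaw clears the tile above about 0.25; resting on the tile it reads about 0.23. A spring closes it: the plate's middle takes about 4 N at first, 8 N fully down.
- plate (a point): Top of the thumb plate, midway across, at board x = -30 mm; moves with the clip. Smooth steel strip, x -96 to +28 mm, 36 mm wide; a fingertip may slide along it while pressing. At rest it slopes up outwards by 0.38 rad, this point at height 34 mm. Pressed to 0.38 it is level at height 21 mm (5 above the channel floor, 7 below the tile's top), y -66 to -30 mm; at 0.43, its stop, 19 mm high.
- jaw (a point): Middle of the jaw's lower edge, at board x = +58, y = +30 mm; moves with the clip. The edge is 26 mm long (x +45 to +71) and hangs from a flat arm that reaches over the channel from the hinge (x +43 to +73 mm, 37 mm high closed, its end about 58 mm high when open).
- gouge: Carving gouge, 240 mm long, 24 mm thick, lying beside the board on its -y side; leave alone. Origin under its ferrule.
- dowel: Short wooden dowel, 19 mm across, 60 mm high, standing by the board's +y side; leave alone. Origin under its centre.
- offcut: Dark wood offcut 50 x 70 x 28 mm beyond the end stop; leave alone. Origin under its centre.
- pencil: Flat pencil 160 x 13 x 8 mm lying on the board's +y side; leave alone. Origin under its centre.
- mallet: Round mallet standing on its head, 96 mm across, 250 mm high, off to the right; leave alone. Origin under its centre.
- stone: Sharpening stone in a wooden case, 220 x 85 x 32 mm, off to the left; leave alone. Origin under its centre.
There are look-alikes about, which are no part of the job. There is more than one size of the tile; the one meant has the size given above.

How it is judged:
By the outcome, as a careful person would: the job done as asked, in the order asked, and still so for the second after the job is handed in, with the robot touching nothing.
It also fails if it takes over 48 s, if anything falls off the work surface, if the arm or the gripper's body presses on something with over 40 N, if the wrist force passes 120 N, or if a joint passes its speed limit or range.

## Robot

A 6-joint arm with a two-finger parallel gripper is mounted at the origin on the work surface. World frame = base frame: x ahead of the robot, y to its left, z up, the work surface at z = 0. Lengths are in m, angles in rad, forces in N, time in s.
With the tool pointing down it reaches from about 0.4 to 0.825 m from the base axis. Payload 7 kg.
Tool frame: the origin (TCP) lies on the centre line of the jaws, within the pads' length; the fingertips stand 25 mm ahead of it and the grasp point (between the pads) lies 6 mm ahead of it; z points along the fingers, y is the direction in which the jaws open and shut (so a half turn about z gives the same grasp; the last joint's range is limited). The gripper opens to 88 mm and grips with 3 to 60 N. Pads are 19 mm wide; open, the fingers measure 130 mm over their backs; the gripper's body (78 mm by 193 mm) begins 47 mm behind the grasp point.
Start: joints at [1.605, 0.359, 0.012, 0, -1.224, -0.288], TCP at [0.169, 0.653, 0.252] pointing down, gripper open.
Joint ranges: [-3.07, 3.07], [-1.43, 2.12], [-1.02, 1.25], [-3.03, 1.67], [-3.05, -0], [-3.03, 3.03]. Speed limits (rad/s): [2.39, 2.39, 3.01, 3.14, 3.14, 3.14].

## Interface

Orientations are given as [roll, pitch, yaw] about the fixed x, y, z axes, in that order (R = Rz(yaw) Ry(pitch) Rx(roll)).
In Python, from station import * gives the robot as it stands. The module is installed in compiled form; this text tells all that it offers.
- The arm moves only by the tool step_arm, never from a script. Its argument "commands" is text: rows parted by semicolons, each of 6 numbers parted by spaces: the shift along the tool's x, y, z in mm, then the turn, a rotation vector about the tool's x, y, z in rad. A call has 1 to 8 rows; each row shifts and turns the commanded pose from where the row before left it, along the tool's axes as they then stand; what a row does not reach is not made up. A row lasts 1/8 s, in which the tool goes at most 62.5 mm and 10.7 degrees, less where a joint would pass 70% of its speed; a pose out of reach is approached as far as the arm can. A call is refused whole if a number of a shift passes 62.5 or a number of a turn 0.188, either way. A call with a gripper value outside its range is refused whole. "jaw" is the finger opening in mm, from 0 to 87.6, set as the call begins (left out, the last holds). The fingers move at their own pace and stop on an object; "grip_force" is the grip in N (left out, the last holds). Time passes only in rows, so rows that do not move let the fingers close. It gives the time, the measured TCP pose, the force and the opening at its end, in the units of the state.
- get_state(): the state, without advancing time (a new reading comes with each control period).
- grab_frame(name): name is "scene" or "side" or "wrist"; returns a dict with "frame" (384x512x3 uint8, red, green, blue), "fovy" (degrees; the focal length in pixels is half the picture's height over the tangent of half this angle, whatever the lens; pixels are square), "cx", "cy" (the principal point, pixels), "rvec" (rotation vector, rad) and "tvec" (3), from world to camera coordinates, as OpenCV has them; the wrist camera has in their place "tool_from_camera" (4x4, takes a point from camera to tool coordinates, whose origin is the TCP and whose axes are the flange's). Camera axes: x right, y down, z forward; pixel columns grow to the right and rows downward; lengths in m; the calibration is good to about 2 mm. A picture is of the moment at which its call begins: read the wrist's pose just before it. There is no depth.
- job_done(): hands the job in, once; it reports no verdict.
Trained networks look in a picture, given as the dict that the camera call returned (one of the last four; its "shot" number tells which), for a name from the list of things; names that differ only in an ending like _2 or _b are one class to them, and where a whole thing is asked for, a point or a joint stands for the part that bears it (a point fixed in the world has none). Each returns a list of dicts, best first, with "conf" (0 to 1); they miss things now and then, are a little off and sometimes report something else, mostly with a low value. They report only what shows in the picture. A call takes as long as a camera call. They do not tell look-alikes from the thing itself.
- recognise(picture, name): "pixel" ([column, row] in pixels, amid what is visible of it).
The state is a dict: "t": time; "q": joint angles; "qd": joint speeds; "joint_efforts": joint torques, N m; "eef_pos": TCP position; "ee_rot": TCP orientation; "force": force on the tool from outside, world axes, zero at the start; "moment": the same for the moment, N m; "width": finger opening in m.
Only numpy, scipy, OpenCV 4.12 (cv2) and the standard library are available. Lean on these libraries where they do the work, as an engineer would, in place of code of your own. Each camera call takes 0.05 s, during which the arm holds its last target.

## Working session

There is one attempt and no reset: what is moved stays moved. The work goes in short steps, Python scripts to look and compute and a tool call to move; the robot and the scene stay as the last step left them, time stands still between calls to the robot, and variables do not carry over. Pictures are saved under pics/ and viewed, and the job is handed in when it is done.

Besides the shell and the picture viewer there is one more tool, called after "Emit:" by a JSON object that holds its "method" and its "body". step_arm: Moves the arm, as the interface text tells. Its arguments: {"type":"object","properties":{"commands":{"type":"string"},"jaw":{"type":"number"},"grip_force":{"type":"number"}},"required":["commands"]}

```bash
mkdir -p pics; cat > h.py <<'E'
from station import *
import numpy as np, cv2
from scipy.spatial.transform import Rotation as R
def save(p,n): cv2.imwrite('pics/'+n+'.png',cv2.cvtColor(p['frame'],cv2.COLOR_RGB2BGR))
E
python3 - <<'E'
from h import *
s=get_state(); print(s)
for n in ['scene','side','wrist']:
    p=grab_frame(n); save(p,n+'0'); print(n,{k:v for k,v in p.items() if k!='frame'})
    for k in ['board','tile','clip','plate','jaw','gouge']:
        try: print(k,[(np.round(d['pixel']),round(d['conf'],2)) for d in recognise(p,k)][:4])
        except Exception as e: print(k,e)
E
```

```text
{'t': 0.0, 'q': array([ 1.60509465e+00,  3.59355734e-01,  1.10552748e-02, -3.74460091e-04,
       -1.22410501e+00, -2.88102639e-01]), 'qd': array([-0.00047107, -0.00085055,  0.00188654, -0.00218775, -0.00080837,
        0.00096642]), 'joint_efforts': array([ 2.03467163e-03, -5.82731438e+01,  2.93045783e+01,  6.99692577e+00,
        6.83535865e-03, -1.56391293e-04]), 'eef_pos': array([0.16938533, 0.65292802, 0.25063686]), 'ee_rot': array([ 3.13994980e+00, -1.19749632e-04, -2.53931740e-01]), 'force': array([-0.59333489,  0.36403214, -0.16712777]), 'moment': array([-0.02704743,  0.01810706,  0.01368995]), 'width': 0.0877626789990931}
scene {'fovy': 56.945060411230635, 'cx': 257.7367883374552, 'cy': 194.14163797557805, 'rvec': array([ 0.96877534,  2.46034586, -1.04927927]), 'tvec': array([ 0.39839898, -0.19674276,  1.30089762]), 'shot': 1}
board [(array([241., 191.]), 0.85)]
tile [(array([319., 216.]), 0.97), (array([249., 195.]), 0.5), (array([283., 164.]), 0.41), (array([160., 131.]), 0.26)]
clip [(array([240., 180.]), 0.91)]
plate [(array([241., 183.]), 0.79)]
jaw [(array([244., 181.]
[... 389 characters left out ...]
ay([201., 249.]), 0.48)]
clip [(array([265., 222.]), 0.82)]
plate [(array([264., 220.]), 0.88)]
jaw [(array([266., 221.]), 0.59), (array([210., 116.]), 0.29)]
gouge [(array([270., 251.]), 0.76)]
wrist {'fovy': 64.1110008696591, 'cx': 248.93936490470102, 'cy': 190.567668227752, 'tool_from_camera': array([[-2.90079581e-04, -9.58838055e-01, -2.83953342e-01,
         7.69348403e-02],
       [ 9.99999958e-01, -2.84066666e-04, -6.23540443e-05,
         3.53619865e-05],
       [-2.08742484e-05, -2.83953348e-01,  9.58838097e-01,
        -1.33504210e-01],
       [ 0.00000000e+00,  0.00000000e+00,  0.00000000e+00,
         1.00000000e+00]]), 'shot': 3}
board []
tile []
clip []
plate []
jaw []
gouge []
```

View pics/scene0.png

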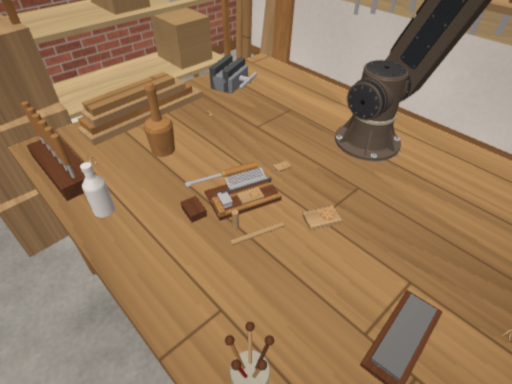

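View pics/side0.png

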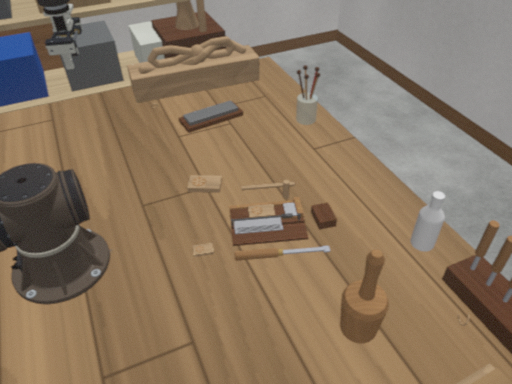

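View pics/wrist0.png

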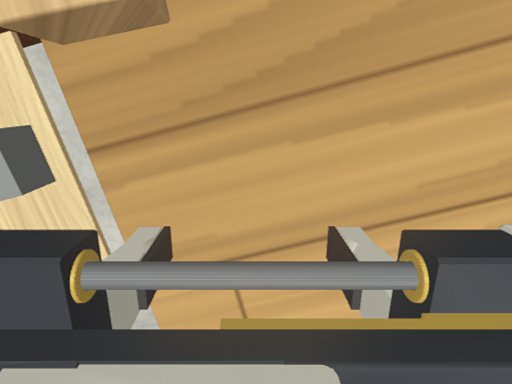

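The scene camera shows the board around (241,191) and the side camera around (268,222), with the tile in its channel. Two loose look-alike tiles lie nearer the robot. I'll enlarge both views to measure the corners.

```bash
python3 - <<'E'
import cv2
a=cv2.imread('pics/scene0.png')[150:235,170:300]; cv2.imwrite('pics/sc_z.png',cv2.resize(a,None,fx=6,fy=6,interpolation=cv2.INTER_CUBIC))
a=cv2.imread('pics/side0.png')[170:270,220:350]; cv2.imwrite('pics/si_z.png',cv2.resize(a,None,fx=6,fy=6,interpolation=cv2.INTER_CUBIC))
E
```

```text
(no output)
```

View pics/sc_z.png

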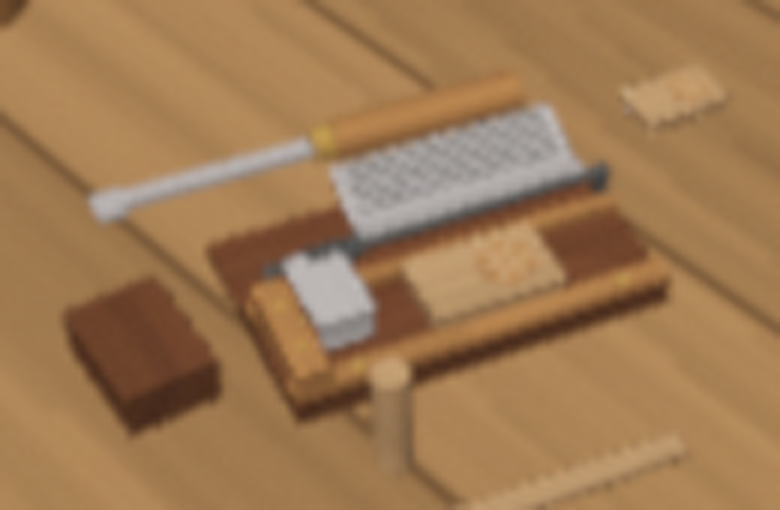

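View pics/si_z.png

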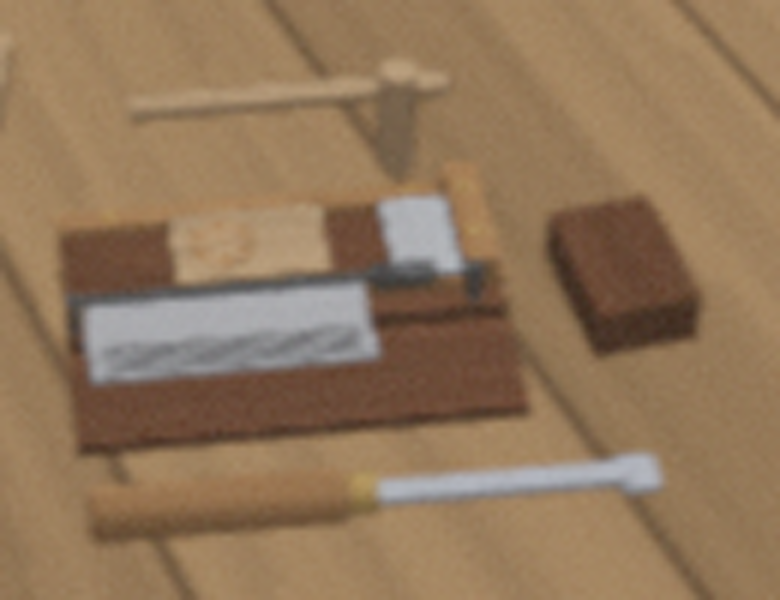

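```bash
cat > fit.py <<'E'
from h import *
from scipy.optimize import least_squares
p={n:grab_frame(n) for n in ['scene','side']}
def proj(p,P):
    f=192/np.tan(np.radians(p['fovy'])/2)
    K=np.array([[f,0,p['cx']],[0,f,p['cy']],[0,0,1]])
    return cv2.projectPoints(np.array(P,float),p['rvec'],p['tvec'],K,None)[0][:,0]
obs={'scene':[((-105,57,22),668,262),((-105,57,0),668,295),((95,57,0),300,420),((-105,-14,37),600,172)],
'side':[((-105,-75,8),82,443),((95,-75,8),527,402),((95,-75,0),527,412),((-105,57,22),60,215)]}
tobs={'scene':[((-35,-22,28),545,222),((-35,22,28),567,275),((35,22,28),435,322),((35,-22,28),400,268)],
'side':[((-35,22,28),170,218),((35,22,28),325,205),((35,-22,28),330,268),((-35,-22,28),175,283)]}
off={'scene':(170,150),'side':(220,170)}
def world(x,P):
    P=np.array(P,float)/1000;c,s=np.cos(x[2]),np.sin(x[2])
    return np.c_[x[0]+c*P[:,0]-s*P[:,1],x[1]+s*P[:,0]+c*P[:,1],P[:,2]]
def res(x):
    r=[]
    for n in obs:
        P=[o[0] for o in obs[n]]+[(o[0][0]+x[3]*1000,o[0][1]+22,o[0][2]) for o in tobs[n]]
        uv=np.array([[(o[1]+.5)/6-.5+off[n][0],(o[2]+.5)/6-.5+off[n][1]] for o in obs[n]+tobs[n]])
        r.append((proj(p[n],world(x,P))-uv).ravel())
    return np.concatenate(r)
best=min((least_squares(res,[.5,.2,y,-.01],loss='soft_l1',f_scale=.5) for y in (0,1.5,3,-1.5)),key=lambda s:s.cost)
print(best.x,best.cost); print(np.round(res(best.x).reshape(-1,2),2))
x=best.x
print('hinge/plate/-x tile end', world(x,[(-10,-14,34),(-30,-48,21),(x[3]*1000-35,22,22)]))
E
python3 fit.py
```

```text
[ 0.53528163 -0.08374818 -0.30205595 -0.01821589] 6.491767188731099
[[ 0.27  0.88]
 [-0.11  0.63]
 [-0.37  0.88]
 [ 0.87 -1.94]
 [-3.09 -0.53]
 [-0.28 -0.31]
 [ 0.09 -0.95]
 [-0.1  -1.39]
 [-0.81  0.55]
 [ 0.95 -0.03]
 [ 0.76  0.36]
 [-1.03 -0.21]
 [-0.49 -0.76]
 [-1.27 -0.88]
 [ 0.22 -0.31]
 [ 0.33 -0.42]]
hinge/plate/-x tile end [[ 0.52156959 -0.09413952  0.034     ]
 [ 0.4923606  -0.12065056  0.021     ]
 [ 0.49101963 -0.04691333  0.022     ]]
```

Emit:
{"method": "step_arm", "body": {"commands": "15 17 0 0 0 0;36 41 0 0 0 0;36 41 0 0 0 0;36 41 0 0 0 0;36 41 0 0 0 0;36 41 0 0 0 0;36 41 0 0 0 0;36 41 0 0 0 0", "jaw": 49}}

```text
t: 2.15
eef_pos: [0.3521, 0.2905, 0.252]
ee_rot: [-3.141, -0.0, -0.253]
force: [0.6, 0.4, 0.1]
width: 0.0489
```

Emit:
{"method": "step_arm", "body": {"commands": "36 41 0 0 0 0;36 41 0 0 0 0;36 41 0 0 0 0;36 41 0 0 0 0;36 41 0 0 0 0;36 41 0 0 0 0;36 41 0 0 0 0.048;15 17 0 0 0 0"}}

```text
t: 3.15
eef_pos: [0.5335, -0.0722, 0.2513]
ee_rot: [3.141, 0.0, -0.305]
force: [0.1, 1.5, 0.3]
width: 0.0491
```

Emit:
{"method": "step_arm", "body": {"commands": "0 0 0 0 0 0;0 0 0 0 0 0"}}

```text
t: 3.4
eef_pos: [0.5325, -0.0695, 0.2515]
ee_rot: [-3.142, 0.0, -0.302]
force: [-0.2, -0.2, 0.5]
width: 0.0489
```

```bash
python3 - <<'E'
from h import *
s=get_state(); print(s['eef_pos'],s['ee_rot'],s['width'],s['t'],s['force'],s['q'])
p=grab_frame('wrist'); save(p,'wrist1')
cv2.imwrite('pics/w1z.png',cv2.resize(p['frame'][:240,60:450,::-1],None,fx=2,fy=2,interpolation=cv2.INTER_CUBIC))
for k in ['board','tile','clip','plate','jaw','gouge','dowel']:
  print(k,[(np.round(d['pixel']),round(d['conf'],2)) for d in recognise(p,k)][:4])
E
```

```text
[ 0.53249015 -0.06947503  0.25152069] [-3.14151521e+00  1.64801278e-04 -3.02024288e-01] 0.04887170498304616 3.4 [-0.18121869 -0.2221582   0.4873907 ] [ 2.35388055e-01  1.31768389e-01 -2.91911454e-01 -1.65517215e-04
 -1.14721842e+00  1.03345202e+00]
board [(array([357., 153.]), 0.37)]
tile [(array([242., 175.]), 0.82)]
clip [(array([284., 169.]), 0.8)]
plate []
jaw [(array([282., 171.]), 0.61)]
gouge [(array([358., 156.]), 0.69)]
dowel [(array([173., 110.]), 0.84)]
```

View pics/w1z.png

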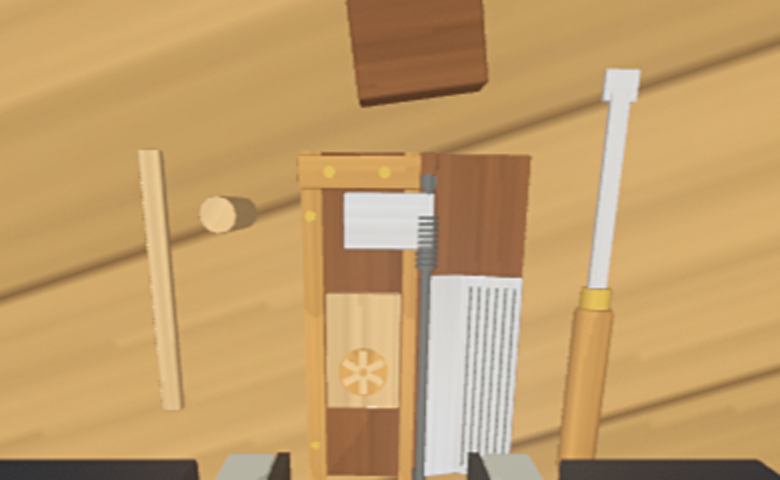

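```bash
cat > fit2.py <<'E'
from h import *
from scipy.optimize import least_squares
s=get_state(); p=grab_frame('wrist')
T=np.eye(4);T[:3,:3]=R.from_euler('xyz',s['ee_rot']).as_matrix();T[:3,3]=s['eef_pos']
C=T@p['tool_from_camera']; f=192/np.tan(np.radians(p['fovy'])/2)
def proj(P):
    q=(np.c_[P,np.ones(len(P))]@np.linalg.inv(C).T)[:,:3]
    return np.c_[f*q[:,0]/q[:,2]+p['cx'],f*q[:,1]/q[:,2]+p['cy']]
def world(x,P):
    P=np.array(P,float)/1000;c,s=np.cos(x[2]),np.sin(x[2])
    return np.c_[x[0]+c*P[:,0]-s*P[:,1],x[1]+s*P[:,0]+c*P[:,1],P[:,2]]
o=[((95,-75,8),530,157),((75,57,34),300,188),((95,57,34),299,157),((28,-67.1,41.2),522,277)]
t=[((35,22,28),327,293),((35,-22,28),400,293),((-35,-22,28),399,408),((-35,22,28),327,408)]
def res(x):
    P=[a[0] for a in o]+[(a[0][0]+x[3]*1000,a[0][1]+22,a[0][2]) for a in t]
    uv=np.array([[(a[1]+.5)/2-.5+60,(a[2]+.5)/2-.5] for a in o+t])
    return (proj(world(x,P))-uv).ravel()
b=least_squares(res,[.535,-.084,-.302,-.018],loss='soft_l1',f_scale=.7);x=b.x
print(x,b.cost);print(np.round(res(x).reshape(-1,2),2))
w=world(x,[(x[3]*1000-35-9.5-8,-13,0),(-4.5,-13,0),(x[3]*1000-35,22,22)]);print(w)
E
python3 fit2.py
```

```text
[ 0.5354263  -0.08379087 -0.3086896  -0.01736944] 3.8243762140435216
[[ 0.89 -0.44]
 [-0.49  0.93]
 [-0.53 -3.06]
 [ 0.24  1.32]
 [-0.75  0.16]
 [ 0.5   0.44]
 [-0.01 -0.2 ]
 [ 0.23 -0.45]]
[[ 0.46490988 -0.07494932  0.        ]
 [ 0.52718946 -0.09480924  0.        ]
 [ 0.49221606 -0.04692037  0.022     ]]
```

Emit:
{"method": "step_arm", "body": {"commands": "-16 6 10 0 0 0.006;-16 7 25 0 0 0;-16 7 30 0 0 0;-15 6 30 0 0 0;0 0 30 0 0 0;0 0 25 0 0 0;0 0 18 0 0 0;0 0 0 0 0 0"}}

```text
t: 4.85
eef_pos: [0.464, -0.0756, 0.0826]
ee_rot: [3.14, 0.002, -0.308]
force: [-0.4, 0.5, -0.2]
width: 0.049
```

```bash
python3 - <<'E'
from h import *
s=get_state(); print(s['eef_pos'],s['ee_rot'],s['width'],s['t'],s['force'])
p=grab_frame('wrist'); save(p,'wrist2')
p=grab_frame('side'); 
cv2.imwrite('pics/si2.png',cv2.resize(p['frame'][150:270,200:360,::-1],None,fx=5,fy=5,interpolation=cv2.INTER_CUBIC))
E
```

```text
[ 0.46395349 -0.07564884  0.08255307] [ 3.14010423e+00  2.47764697e-03 -3.07764438e-01] 0.04898037573551945 4.85 [-0.42662587  0.46431097 -0.18015866]
```

View pics/wrist2.png

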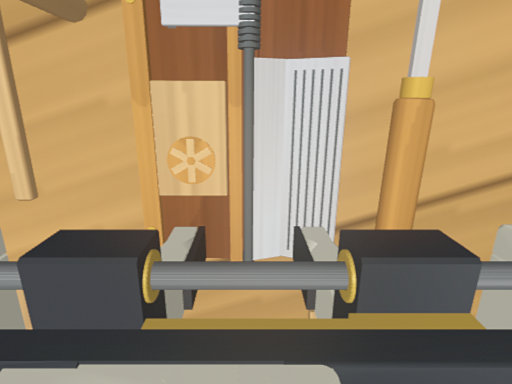

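View pics/si2.png

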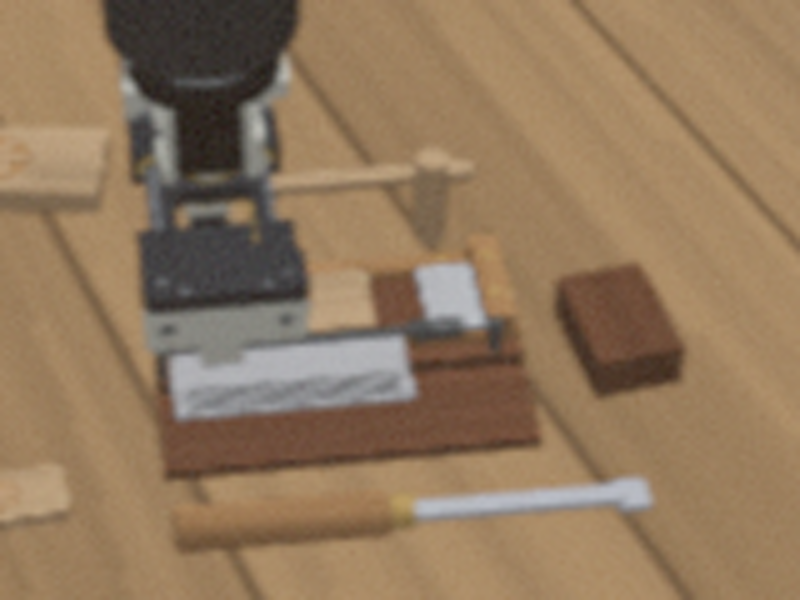

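```bash
cat > chk.py <<'E'
import sys
exec(open('fit2.py').read().split('o=[')[0])
x=[.5354263,-.08379087,-.3086896,-.01736944]
tx=float(sys.argv[1]) if len(sys.argv)>1 else -17.4
P=[(tx-35,44,28),(tx-35,0,28),(tx+35,44,28),(tx+35,0,28),(28,-67.1,41.2),(-96,-67.1,41.2)]
print(np.round(proj(world(x,P)),1))
c,sn=np.cos(x[2]),np.sin(x[2]);d=s['eef_pos'][:2]-np.array(x[:2])
print('tcp in board mm',(c*d[0]+sn*d[1])*1e3,(-sn*d[0]+c*d[1])*1e3,s['eef_pos'][2]*1e3-25,'yawerr',s['ee_rot'][2]-x[2],s['ee_rot'],s['force'],s['t'])
E
python3 chk.py
```

```text
[[160.4 196.1]
 [228.3 196.2]
 [150.7  81.7]
 [226.1  81.8]
 [349.9  59.8]
 [331.9 266.6]]
tcp in board mm -69.42188469912973 -13.38400015259532 59.04666750880793 yawerr 0.0012125683608500415 [ 3.14153310e+00 -3.22473287e-04 -3.07477032e-01] [ 0.35369221 -0.06393074  1.00082249] 4.95
```

Emit:
{"method": "step_arm", "body": {"commands": "0 0 8 0 0 0;0 0 8 0 0 0;0 0 7 0 0 0;0 0 6 0 0 0;0 0 5 0 0 0;0 0 4 0 0 0;0 0 0 0 0 0;0 0 0 0 0 0"}}

```text
t: 6.0
eef_pos: [0.4657, -0.0747, 0.0462]
ee_rot: [-3.14, -0.001, -0.307]
force: [-3.6, 8.8, 13.4]
width: 0.0486
```

```bash
python3 chk.py; python3 - <<'E'
from h import *
p=grab_frame('wrist'); save(p,'wrist3')
E
```

```text
[[142.5 218. ]
 [225.5 218.1]
 [127.9  77.7]
 [222.3  77.8]
 [380.9  49. ]
 [352.1 304.5]]
tcp in board mm -69.16916378518609 -12.481086309340549 21.202842049840115 yawerr 0.0012098040236719898 [-3.14025415e+00 -1.40053929e-03 -3.07479796e-01] [-3.55119547  8.77945346 13.36458137] 6.0
```

View pics/wrist3.png

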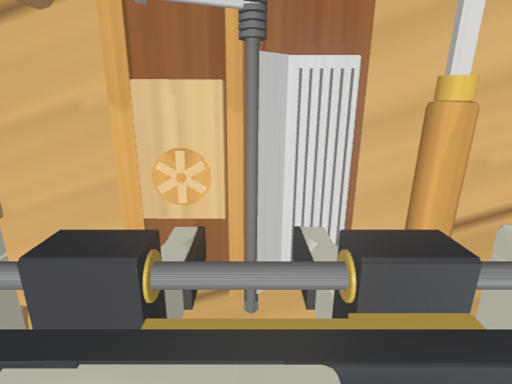

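```bash
cat > ang.py <<'E'
exec(open('fit2.py').read().split('o=[')[0])
x=[.5354263,-.08379087,-.3086896]
def rot(o,z,a): # (o,z) rel hinge given at level 0.38
    b=.38-a; return -14-(o*np.cos(b)-z*np.sin(b)), 34+z*np.cos(b)+o*np.sin(b)
for a in (0,.2,.25,.3,.35,.38,.4,.43):
    P=[(28,*rot(52,-13,a)),(28,*rot(16,-13,a))]
    print(a,np.round(P,1)[:,1:].tolist(),np.round(proj(world(x,P)),1).tolist())
E
python3 ang.py; python3 - <<'E'
from h import *
p=grab_frame('side'); 
cv2.imwrite('pics/si3.png',cv2.resize(p['frame'][150:270,200:360,::-1],None,fx=5,fy=5,interpolation=cv2.INTER_CUBIC))
E
```

```text
0 [[-67.1, 41.2], [-33.7, 27.9]] [[381.0, 49.1], [295.7, 53.7]]
0.2 [[-67.5, 30.5], [-32.1, 24.1]] [[372.0, 52.9], [291.1, 54.9]]
0.25 [[-67.2, 27.9], [-31.6, 23.2]] [[369.2, 53.8], [289.7, 55.2]]
0.3 [[-66.9, 25.2], [-31.0, 22.3]] [[366.3, 54.6], [288.3, 55.4]]
0.35 [[-66.4, 22.6], [-30.4, 21.5]] [[363.2, 55.4], [286.8, 55.7]]
0.38 [[-66.0, 21.0], [-30.0, 21.0]] [[361.2, 55.9], [285.9, 55.8]]
0.4 [[-65.7, 20.0], [-29.7, 20.7]] [[359.9, 56.2], [285.3, 55.9]]
0.43 [[-65.3, 18.4], [-29.3, 20.2]] [[357.9, 56.6], [284.3, 56.0]]
```

View pics/si3.png

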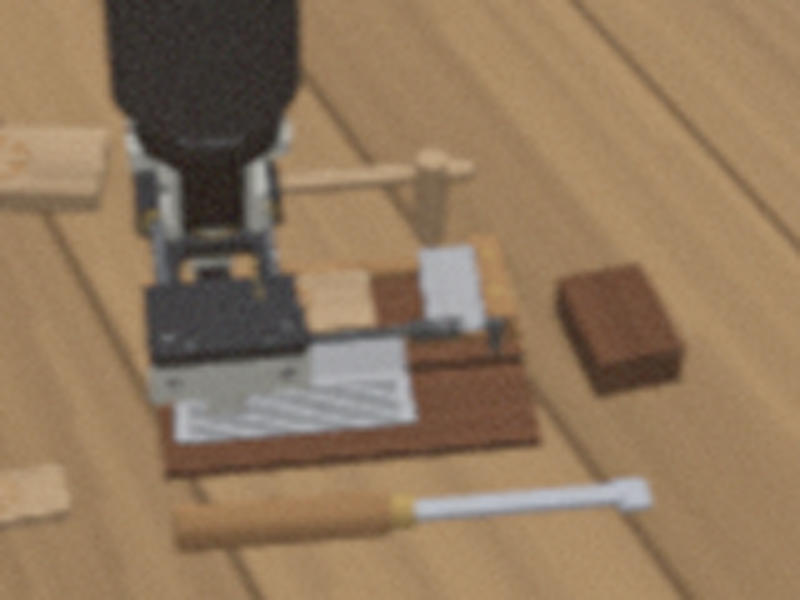

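Emit:
{"method": "step_arm", "body": {"commands": "2 1 -0.5 0 0 0;4 2 0 0 0 0;5 0 0 0 0 0;5 0 0 0 0 0;5 0 0 0 0 0;5 0 0 0 0 0;5 0 0 0 0 0;5 0 0 0 0 0"}}

```text
t: 7.2
eef_pos: [0.4962, -0.0896, 0.0456]
ee_rot: [3.14, 0.004, -0.309]
force: [-6.6, 1.5, 10.2]
width: 0.0489
```

```bash
python3 chk.py;python3 - <<'E'
from h import *
p=grab_frame('wrist'); save(p,'wrist4')
E
```

```text
[[139.  274.5]
 [217.7 274.4]
 [124.3 149.8]
 [213.5 149.8]
 [360.9 131.2]
 [337.6 355.8]]
tcp in board mm -35.576051945926025 -17.460975321453596 20.62761896600891 yawerr 0.00018895470889834787 [ 3.13995094  0.00369519 -0.30850065] [-6.55741513  1.45521532 10.15470029] 7.2
```

View pics/wrist4.png

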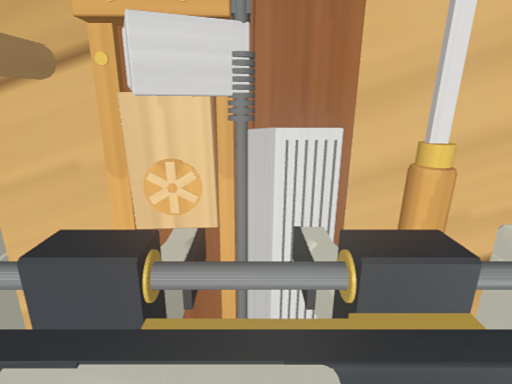

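Emit:
{"method": "step_arm", "body": {"commands": "5 -1 0 0 0 0;5 -0.5 0 0 0 0;5 0 0 0 0 0;5 0 0 0 0 0;4 0 0 0 0 0;3 0 0 0 0 0;1 0 0 0 0 0;0 0 0 0 0 0"}}

```text
t: 8.3
eef_pos: [0.5234, -0.0966, 0.0457]
ee_rot: [3.14, 0.004, -0.308]
force: [-6.1, 0.8, 8.6]
width: 0.0485
```

```bash
python3 chk.py 36
```

```text
[[137.  232.8]
 [219.2 232.8]
 [121.4  96.1]
 [215.   96.1]
 [357.9 191.6]
 [336.3 394.2]]
tcp in board mm -7.5439441048339555 -15.899717140024583 20.673130468859846 yawerr 0.00023623132147643222 [ 3.1400174   0.0035171  -0.30845337] [-6.05568968  0.81158306  8.55909554] 8.3
```

Friction is steady at about 6 N with no stop contact yet. I'll creep in for the last 3 mm.

Emit:
{"method": "step_arm", "body": {"commands": "1 0 0 0 0 0;1 0 0 0 0 0;1 0 0 0 0 0;0 0 0 0 0 0"}}

```text
t: 8.85
eef_pos: [0.5255, -0.0974, 0.0456]
ee_rot: [3.14, 0.005, -0.309]
force: [-9.3, 3.2, 10.3]
width: 0.0492
```

Emit:
{"method": "step_arm", "body": {"commands": "1 0 0 0 0 0;0 0 0 0 0 0"}}

```text
t: 9.1
eef_pos: [0.5256, -0.0974, 0.0455]
ee_rot: [3.14, 0.006, -0.309]
force: [-11.6, 5.7, 13.8]
width: 0.049
```

```bash
python3 chk.py 40;python3 - <<'E'
from h import *
p=grab_frame('wrist'); save(p,'wrist5')
E
```

```text
[[136.5 230.1]
 [219.  230. ]
 [120.5  92.3]
 [214.7  92.3]
 [357.4 196.5]
 [335.8 397. ]]
tcp in board mm -5.177901489350822 -15.960729360906187 20.537017710653224 yawerr 0.00013314563428623583 [ 3.13968731  0.00609617 -0.30855645] [-11.55962486   5.72067606  13.77778623] 9.1
```

View pics/wrist5.png

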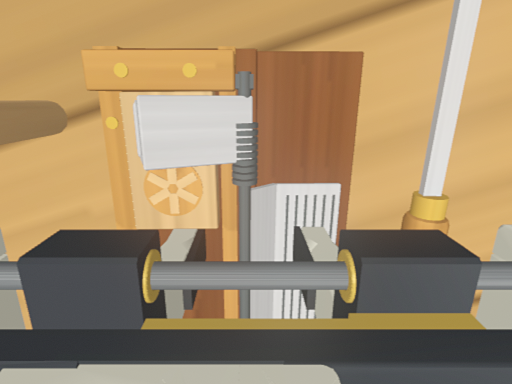

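The push has stalled with rising force. In the picture the tile's +x edge meets the stop at row 92, and its -x edge at row 229 matches the prediction for home. One more firm nudge, then I'll ease off and lift.

Emit:
{"method": "step_arm", "body": {"commands": "1.5 0 0 0 0 0;0 0 0 0 0 0;0 0 0 0 0 0"}}

```text
t: 9.57
eef_pos: [0.5259, -0.0976, 0.0455]
ee_rot: [3.139, 0.008, -0.308]
force: [-15.4, 9.2, 18.8]
width: 0.0491
```

```bash
python3 chk.py 40
```

```text
[[136.3 230.6]
 [218.8 230.5]
 [120.2  92.8]
 [214.5  92.8]
 [357.3 197.2]
 [335.6 397.2]]
tcp in board mm -4.896662730793968 -16.031808670733337 20.46109633772746 yawerr 0.0002715161341798611 [ 3.13931943  0.00801712 -0.30841808] [-15.36726196   9.24169356  18.75275306] 9.575
```

Emit:
{"method": "step_arm", "body": {"commands": "-2 0 0 0 0 0;-3 0 0 0 0 0;-3 0 0 0 0 0;0 0 0 0 0 0"}}

```text
t: 10.12
eef_pos: [0.5245, -0.0959, 0.0469]
ee_rot: [-3.141, -0.003, -0.307]
force: [0.9, -3.8, 7.7]
width: 0.0492
```

```bash
python3 chk.py 40;python3 - <<'E'
from h import *
p=grab_frame('wrist'); save(p,'wrist6')
E
```

```text
[[139.3 226.2]
 [221.2 226.4]
 [124.6  89. ]
 [217.7  89.2]
 [359.  192.7]
 [337.3 394.5]]
tcp in board mm -6.7616581236928575 -14.904230424655406 21.883728836646164 yawerr 0.0020825907222344897 [-3.14146817e+00 -2.80391177e-03 -3.06607009e-01] [ 0.85575304 -3.83554414  7.72588116] 10.125
```

View pics/wrist6.png

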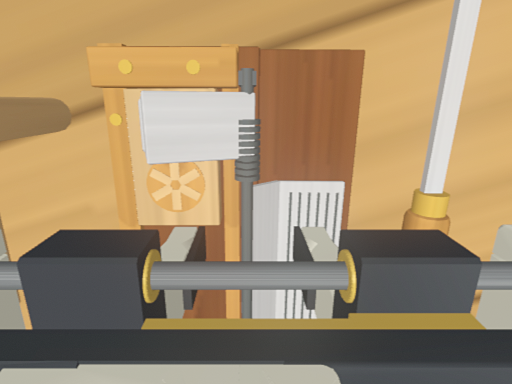

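Emit:
{"method": "step_arm", "body": {"commands": "0 0 -2 0 0 0;0 0 -3 0 0 0;0 0 -3 0 0 0;0 0 -3 0 0 0;0 0 -4 0 0 0;0 0 -6 0 0 0;0 0 -15 0 0 0;0 0 -25 0 0 0"}}

```text
t: 11.22
eef_pos: [0.5226, -0.0956, 0.1078]
ee_rot: [3.141, 0.001, -0.308]
force: [1.8, 0.6, 1.2]
width: 0.0492
```

Emit:
{"method": "step_arm", "body": {"commands": "-10 0 -30 0 0 0;-20 0 -35 0 0 0;-20 0 -30 0 0 0;-20 0 -20 0 0 0;0 0 0 0 0 0;0 0 0 0 0 0"}}

```text
t: 11.98
eef_pos: [0.4564, -0.0743, 0.2223]
ee_rot: [-3.141, -0.001, -0.308]
force: [0.1, -0.0, -0.5]
width: 0.0492
```

```bash
python3 chk.py 40;python3 - <<'E'
from h import *
p=grab_frame('wrist'); save(p,'w7')
cv2.imwrite('pics/w7z.png',cv2.resize(p['frame'][:240,60:450,::-1],None,fx=2,fy=2,interpolation=cv2.INTER_CUBIC))
p=grab_frame('side'); cv2.imwrite('pics/si7.png',cv2.resize(p['frame'][150:270,200:360,::-1],None,fx=5,fy=5,interpolation=cv2.INTER_CUBIC))
E
```

```text
[[191.2  93.5]
 [234.4  93.5]
 [187.4  16.6]
 [233.5  16.7]
 [303.6  68.1]
 [297.6 192.2]]
tcp in board mm -78.12711320562389 -14.977958298163006 197.2651599042758 yawerr 0.0011275370604567625 [-3.14110577e+00 -5.94665062e-04 -3.07562063e-01] [ 0.10742315 -0.01725962 -0.50333451] 11.975
```

View pics/w7z.png

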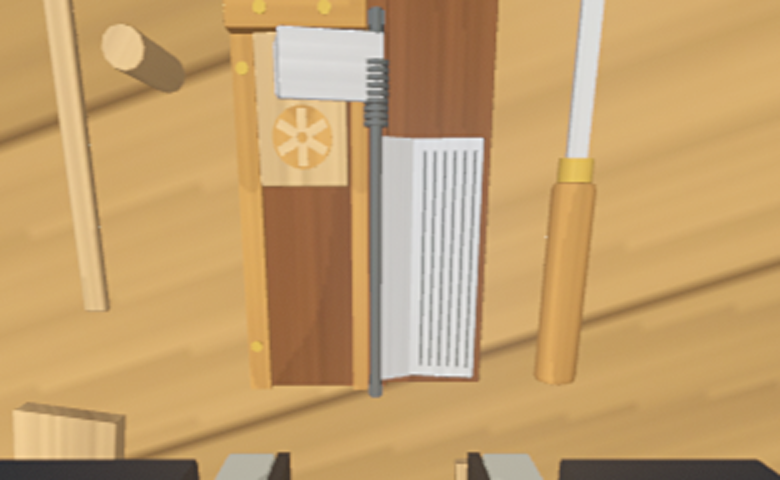

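View pics/si7.png

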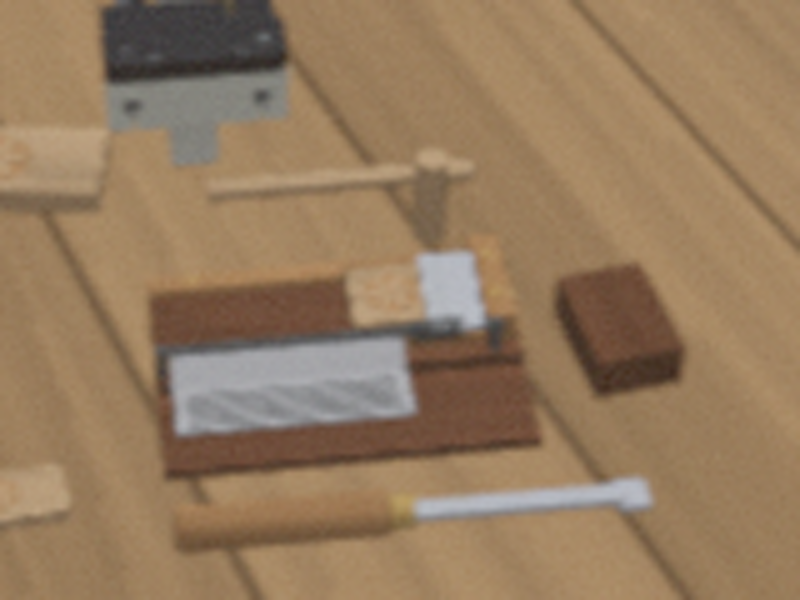

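The tile's -x edge is at row 92.8 and home predicts 93.5, so it sits within about 0.7 mm. The jaw is down on the tile, and the dowel, gouge, offcut and pencil look unmoved.

```bash
python3 -c "
from station import *
print(job_done())"
```

```text
the job is handed in; nothing more can be done
None
```

The job is done and handed in at about 12 s: the tile is home against the end stop with the spring clip closed on it.

**What I did:** I located the board from the scene, side and wrist pictures. With the fingertips about 70 mm apart, I pressed the thumb plate to roughly 0.4 rad. I kept it down and pushed the tile about 57 mm along the channel until it stalled against the stop. I then backed off slightly, let the plate up slowly and lifted clear.

**Last checks:**
- **Tile:** it stopped moving while the push force rose to about 18 N. Afterwards its -x end lay within 1 pixel (about 0.7 mm) of where it should be when home.
- **Clip:** the pictures show the jaw resting on the tile and the plate part-way up. I judged this by eye and did not measure the clip's angle after release.
- **Clear of everything:** the force was near zero at the end, and the gouge, dowel, offcut and pencil look unmoved. I did not look at the mallet or stone again; the arm stayed away from both.

**Out of line:** on the first press the plate read about 13 N with 9 N sideways, more than the 8 N expected. I put this down to friction and to pressing near the plate's inner edge. It eased once I shifted outward. It rose to about 19 N during the final push against the stop, well under the limits.

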